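Open the two-key slitter-knife drawer

ROBOT

A 6-joint arm with a two-finger parallel gripper is mounted at the origin on a cart in front of the work surface, level with it; the furniture and walls round the work are solid. World frame = base frame: x ahead of the robot, y to its left, z up, the work surface at z = 0. Lengths are in m, angles in rad, forces in N, time in s.
With the tool pointing down it reaches from about 0.375 to 0.75 m from the base axis. Payload 9 kg.
Tool frame: the origin (TCP) lies midway between the tips of the shut fingers; the grasp point (between the pads) lies 19 mm behind it; z points along the fingers, y is the line along which they close (so a half turn about z gives the same grasp; the last joint's range is limited). The gripper opens to 85 mm and grips with 20 to 120 N. Pads are 22 mm wide; open, the fingers measure 114 mm over their backs; the gripper's body (76 mm by 85 mm) begins 54 mm behind the grasp point. The pads swing forward as they close: fully open they stand 13 mm farther back than shut.
Start: joints at [-1.451, 0.104, 0.097, 1.564, 0, 1.353], TCP at [0.199, -0.566, 0.205] pointing down, gripper open.
Joint ranges: [-2.99, 2.99], [-0.84, 1.86], [-1.1, 1.16], [-1.84, 2.11], [-1.51, 1.56], [-3.14, 3.14]. Speed limits (rad/s): [2.22, 2.22, 2.57, 3.14, 3.14, 3.14].

INTERFACE

Orientations are given as a rotation vector (axis times angle).
In Python, from cell import env gives the robot as it stands.
- The arm moves only by the tool servo_tool, never from a script. Its argument "series" is a list of rows, each a list of 7 numbers: the shift along the tool's x, y, z in mm, then the turn, a rotation vector about the tool's x, y, z in degrees, then the opening, from 0 (shut) to 1 (fully open). In form: [[tx, ty, tz, rx, ry, rz, fingers], ...]. A call has 1 to 20 rows; each row shifts and turns the commanded pose from where the row before left it, along the tool's axes as they then stand; what a row does not reach is not made up. A row lasts 1/8 s, in which the tool goes at most 62.5 mm and 10.7 degrees, less where a joint would pass 70% of its speed; a pose out of reach is approached as far as the arm can. A call is refused whole if a number of a shift passes 62.5 or a number of a turn 10.7, either way. A call with a gripper value outside its range is refused whole. The fingers move at their own pace and stop on an object; "newtons" is the grip in N (left out, the last holds). Time passes only in rows, so rows that do not move let the fingers close. It gives the time, the measured TCP pose, the force and the opening at its end, in the units of the state.
- env.read_state(): the state, without advancing time (a new reading comes with each control period).
- env.grab_frame(name): name is "scene" or "top" or "wrist"; returns (picture, depth): 384x512x3 uint8, red, green, blue; 384x512 float32, m along the optical axis (not along the pixel's ray), 0 where there is no reading.
- env.camera_model(name): a dict with "vfov" (degrees; the focal length in pixels is half the picture's height over the tangent of half this angle, whatever the lens; pixels are square), "cx", "cy" (the principal point, pixels), "R" (3x3) and "t" (3): a world point X has camera coordinates R X + t. Camera axes: x right, y down, z forward; pixel columns grow to the right and rows downward; lengths in m; the calibration is good to about 2 mm. A picture is of the moment at which its call begins: read the wrist's pose just before it. camera_model takes no time and is no camera call; for the wrist camera it gives the pose at the moment of the call.
- env.close_job(): hands the job in, once; it reports no verdict.
Trained networks look in the newest picture that a camera, given by its name, has taken for a name from the list of things; names that differ only in an ending like _2 or _b are one class to them, and where a whole thing is asked for, a point or a joint stands for the part that bears it (a point fixed in the world has none). Each returns a list of dicts, best first, with "score" (0 to 1); they miss things now and then, are a little off and sometimes report something else, mostly with a low value. They report only what shows in the picture. A call takes as long as a camera call.
- env.find_in(target, camera): "location" ([row, column] in pixels, amid what is visible of it).
The state is a dict: "t": time; "qpos": joint angles; "joint_vel": joint speeds; "joint_efforts": joint torques, N m; "tcp_pos": TCP position; "tool_rot": TCP orientation; "wrist_force": force on the tool from outside, world axes, zero at the start; "moment": the same for the moment, N m; "finger_gap": finger opening in m.
Only numpy, scipy, OpenCV 4.12 (cv2) and the standard library are available. Lean on these libraries where they do the work, as an engineer would, in place of code of your own. Each camera call takes 0.05 s, during which the arm holds its last target. There are 200 camera calls.

TASK

Open the knife drawer of the small grey steel safe on the cart: press its two round release keys down together, one with each fingertip, and keep both down until the drawer has sprung out clear of its catches. Then let the keys come up, put the fingertips into the drawer behind its front lip and draw it fully open. Only press and pull, gently: pinch, lift or carry nothing, and leave the things lying on and around the safe where they are.

Things in the scene. Friction and masses are not known exactly. Their poses are not given: they have to be found in the camera images.
- knife_safe: The knife safe: low grey steel box fixed to the cart, 160 mm deep (its x), 104 wide (y; 124 over the screw ears), deck 52 mm above the cart. Origin: centre of its underside. -x is the drawer front (towards the robot, turned up to 0.3 rad), +y is left. The keys stand on the deck 58 mm behind the front, 60 mm apart along y. Each key carries a catch on the drawer; one catch alone still holds it.
- drawer_out (a joint): Drawer travel along the safe's -x, m: 0 shut (flush, no handle), 0.090 at its rubber stop. With both keys down a spring pushes it out slowly (in about 4 s) to 0.05 or a little more. Let a key up before 0.034 and it may stop at the next of 3 catch teeth; beyond that it slides freely: it stays where it is left, and drawing it on at 40 mm/s takes 2 to 6 N. Open means 0.072 or more.
- drawer_lip (a point): Middle of the rolled lip on top of the drawer's front wall, inner edge, top, 47 mm above the cart; moves with the drawer. The wall and lip, 5 mm thick, lie on the safe's -x side of it; the drawer, 70 mm wide inside, on the +x side. Knives lie flat in it, up to 22 mm above the cart; it is free above that. With the drawer out by d, the gap from lip to deck edge is d - 3 mm long.
- key_left_down (a joint): Travel of the left key, m: 0 up, 0.008 pressed to its stop (it returns by its spring). Its catch is free from 0.005 down. The spring takes 1.6 N at the start and 4.8 N at the stop.
- key_right_down (a joint): Travel of the right key, as for the left.
- key_left_top (a point): Middle of the top of the left (+y) key: a plain black round cap, 22 mm across, its flat top 68 mm above the cart and 16 mm above the deck when up; fully pressed it is still 8 mm above the deck and 5 mm above the 31 mm wide bezel ring round it. Moves with the key.
- key_right_top (a point): The same for the right key, the -y one.
- key_left: The left key itself. Origin: centre of the cap's underside, at deck level, 16 mm under its top.
- key_right: The right key itself. Origin as for the left.
- knife_drawer: The drawer with its front, lip and captive knives. Its origin coincides with that of the safe when shut and moves along the safe's -x with the drawer.
- hex_key: Bystander: a loose L-shaped hex key, 94 x 31 x 6 mm, lying on the rear half of the safe's deck, behind the release keys. Origin: centre of its underside.
- brass_weight: Bystander: a loose plain brass weight with a knob on top, 45 mm across, 53 mm high, standing left of the safe. Origin: centre of its underside.
- screw_jar: Bystander: a loose screw jar with black ribbed lid, 59 mm across, 64 mm high, right of the safe. Origin: centre of its underside.

How it is judged:
By the outcome, as a careful person would: the job done as asked, in the order asked, and still so for the second after the job is handed in, with the robot touching nothing.
It also fails if it takes over 58 s, if anything falls off the work surface, if the arm or the gripper's body presses on something with over 40 N, if the wrist force passes 120 N, or if a joint passes its speed limit or range.

## Working session

There is one attempt and no reset: what is moved stays moved. The work goes in short steps, Python scripts to look and compute and a tool call to move; the robot and the scene stay as the last step left them, time stands still between calls to the robot, and variables do not carry over. Pictures are saved under pics/ and viewed, on a budget of 10 in all, crops included, one or two more only if the job needs it, and the job is handed in when it is done.

Besides the shell and the picture viewer there is one more tool, called after "Emit:" as a command line: name --pt "numbers of a row" for each row, then --argument value for the rest. servo_tool: Moves the arm, as the interface text tells. Its arguments: {"type":"object","properties":{"series":{"type":"array"},"newtons":{"type":"number"}},"required":["series"]}

```bash
mkdir -p pics; ls; cat > h.py <<'E'
import numpy as np, cv2
from scipy.spatial.transform import Rotation as Ro
from cell import env
def pix2w(cam,depth,M,r,c,z=None,k=2):
    f=depth.shape[0]/2/np.tan(np.radians(M['vfov'])/2)
    ray=np.array([(c-M['cx'])/f,(r-M['cy'])/f,1.])
    R=np.array(M['R']);t=np.array(M['t']);o=-R.T@t;d=R.T@ray
    if z is not None: return o+d*(z-o[2])/d[2]
    p=depth[int(r)-k:int(r)+k+1,int(c)-k:int(c)+k+1];p=p[p>0]
    return o+d*np.median(p)
def look(cam):
    im,d=env.grab_frame(cam);return im,d,env.camera_model(cam)
E
python3 - <<'E'
from h import *
for cam in ('top','scene'):
    im,d,M=look(cam); cv2.imwrite(f'pics/{cam}1.png',im[:,:,::-1])
    print(cam,M['vfov'],-np.array(M['R']).T@np.array(M['t']))
    for n in ['knife_safe','key_left_top','key_right_top','drawer_lip','hex_key','brass_weight','screw_jar']:
        for x in env.find_in(n,cam)[:3]:
            r,c=x['location'];print(n,round(x['score'],2),round(r),round(c),np.round(pix2w(cam,d,M,r,c),3), np.round(pix2w(cam,d,M,r,c,.068),3) if 'key_' in n else '')
s=env.read_state();print(s['t'],s['tcp_pos'],s['tool_rot'],s['finger_gap'])
E
```

```text
pics
top 55.630574183267335 [0.41871023 0.0155066  0.91429542]
knife_safe 0.71 206 274 [ 0.577 -0.024  0.052] 
knife_safe 0.18 211 293 [ 0.561 -0.067  0.067] 
key_left_top 0.22 215 232 [0.552 0.076 0.052] [0.55  0.075 0.068]
key_right_top 0.43 214 293 [ 0.554 -0.066  0.068] [ 0.554 -0.066  0.068]
key_right_top 0.24 218 270 [ 0.543 -0.013  0.067] [ 0.543 -0.013  0.068]
drawer_lip 0.69 216 271 [ 0.548 -0.015  0.067] 
drawer_lip 0.51 241 285 [ 0.494 -0.05   0.029] 
hex_key 0.66 190 285 [ 0.615 -0.048  0.055] 
brass_weight 0.69 216 232 [0.551 0.077 0.051] 
screw_jar 0.97 196 330 [ 0.602 -0.156  0.063] 
scene 46.11748168285496 [ 0.31375487 -0.44801477  0.7128611 ]
knife_safe 0.91 227 257 [ 0.553 -0.059  0.066] 
key_left_top 0.57 209 240 [ 0.548 -0.011  0.068] [ 0.548 -0.01   0.068]
drawer_lip 0.56 250 229 [ 0.497 -0.054  0.031] 
hex_key 0.55 208 279 [ 0.613 -0.039  0.056] 
hex_key 0.18 252 229 [ 0.497 -0.051  0.023] 
brass_weight 0.85 190 224 [0.556 0.067 0.036] 
screw_jar 0.95 264 314 [ 0.593 -0.171  0.064] 
0.8 [ 0.19888038 -0.56612852  0.20523382] [3.09676029e+00 5.28072018e-01 1.88619574e-07] 0.08535167802177063
```

```bash
python3 - <<'E'
from h import *
im,d,M=look('top'); 
c=im[150:270,200:360,::-1]; cv2.imwrite('pics/top_crop.png',cv2.resize(c,None,fx=5,fy=5,interpolation=cv2.INTER_CUBIC))
f=192/np.tan(np.radians(M['vfov'])/2)
for cam in ('top','scene'):
    im,d,M=look(cam);f=192/np.tan(np.radians(M['vfov'])/2)
    v,u=np.mgrid[:384,:512]
    P=np.stack([(u-M['cx'])/f*d,(v-M['cy'])/f*d,d],-1)
    W=(P-np.array(M['t']))@np.array(M['R'])
    box=(W[...,0]>.45)&(W[...,0]<.72)&(W[...,1]>-.16)&(W[...,1]<.1)&(d>0)
    k=(box&(abs(W[...,2]-.068)<.004)&(W[...,0]<.6)&(W[...,1]>-.11)&(W[...,1]<.03)).astype(np.uint8)
    n,l,st,ce=cv2.connectedComponentsWithStats(k)
    for i in range(1,n):
        if st[i,4]>15: 
            p=W[l==i];print(cam,'key?',ce[i].round(1),st[i,4],p.mean(0).round(4),np.ptp(p,0).round(3))
    m=(box&(abs(W[...,2]-.052)<.004)&(W[...,1]<.05)).astype(np.uint8)|k
    n,l,st,ce=cv2.connectedComponentsWithStats(m); i=1+np.argmax(st[1:,4])
    p=W[l==i]; r=cv2.minAreaRect((p[:,:2]*1000).astype(np.float32)); print(cam,'deck',r,np.median(p[:,2]))
E
```

```text
top key? [292.6 213.1] 65 [ 0.5571 -0.0659  0.0672] [0.019 0.021 0.006]
top key? [267.6 217.2] 63 [ 0.546  -0.0072  0.0674] [0.019 0.021 0.007]
top deck ((574.0660400390625, -32.278587341308594), (159.1354217529297, 104.07984161376953), 10.878012657165527) 0.05176507947670064
scene key? [239.3 208.4] 98 [ 0.5463 -0.0088  0.0686] [0.02  0.021 0.008]
scene key? [262.  228.2] 113 [ 0.5574 -0.0675  0.0686] [0.021 0.022 0.008]
scene deck ((574.0589599609375, -32.91014862060547), (161.21006774902344, 105.45716857910156), 10.790323257446289) 0.05351105634188437
```

View pics/top_crop.png

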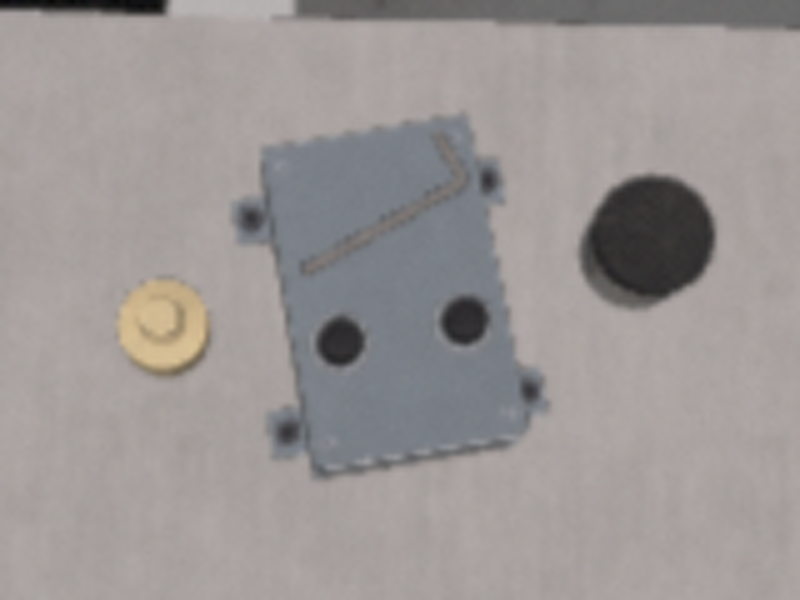

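View pics/scene1.png

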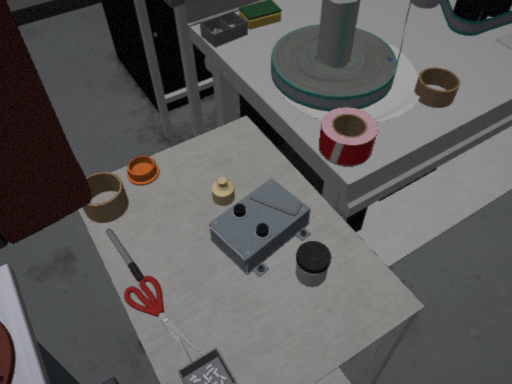

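Two black key caps show at crop (340,342) and (465,320), with the hex key behind them, brass on the left and the jar on the right. Both cameras agree: key midpoint is about (0.552, -0.037), yaw about 10.8°, and heights match the spec. Moving above the keys.

Emit:
servo_tool --pt "0 0 0 0 0 8.55 0.55" --pt "24.76 -25.2 0 0 0 0 0.55" --pt "24.76 -25.2 0 0 0 0 0.55" --pt "24.76 -25.2 0 0 0 0 0.55" --pt "24.76 -25.2 0 0 0 0 0.55" --pt "24.76 -25.2 0 0 0 0 0.55" --pt "24.76 -25.2 0 0 0 0 0.55" --pt "24.76 -25.2 0 0 0 0 0.55" --pt "24.76 -25.2 0 0 0 0 0.55" --pt "24.76 -25.2 0 0 0 0 0.55" --pt "24.76 -25.2 0 0 0 0 0.55" --pt "24.76 -25.2 0 0 0 0 0.55" --pt "24.76 -25.2 0 0 0 0 0.55" --pt "24.76 -25.2 0 0 0 0 0.55" --pt "24.76 -25.2 0 0 0 0 0.55" --pt "24.76 -25.2 0 0 0 0 0.55" --pt "24.76 -25.2 0 0 0 0 0.55" --pt "24.76 -25.2 0 0 0 0 0.55" --pt "24.76 -25.2 0 0 0 0 0.55" --pt "0 0 0 0 0 0 0.55" --newtons 20

```text
t: 3.45
tcp_pos: [0.5522, -0.0353, 0.205]
tool_rot: [-3.127, -0.3, 0.0]
wrist_force: [-0.6, 0.1, -0.0]
finger_gap: 0.0469
```

```bash
python3 - <<'E'
from h import *
s=env.read_state();print(s['t'],s['tcp_pos'],s['tool_rot'],s['qpos'],s['finger_gap'],s['wrist_force'])
im,d,M=look('wrist'); cv2.imwrite('pics/wrist1.png',im[:,:,::-1])
f=192/np.tan(np.radians(M['vfov'])/2)
v,u=np.mgrid[:384,:512]
P=np.stack([(u-M['cx'])/f*d,(v-M['cy'])/f*d,d],-1)
W=(P-np.array(M['t']))@np.array(M['R'])
np.save('W.npy',W)
R=Ro.from_rotvec(s['tool_rot']).as_matrix()
T=(W-s['tcp_pos'])@R*1000
k=((abs(W[...,2]-.068)<.005)&(d>0)).astype(np.uint8)
n,l,st,ce=cv2.connectedComponentsWithStats(k)
for i in range(1,n):
    if st[i,4]>100: p=W[l==i];print('key?',ce[i].round(),st[i,4],p.mean(0).round(4),np.ptp(p,0).round(3),T[l==i].mean(0).round(1))
k=((W[...,2]>.12)&(d>0)).astype(np.uint8)
n,l,st,ce=cv2.connectedComponentsWithStats(k)
for i in range(1,n):
    if st[i,4]>100: p=T[l==i];print('finger?',ce[i].round(),st[i,4],np.percentile(p,[1,50,99],axis=0).round(1).tolist())
im,d,M=look('scene'); cv2.imwrite('pics/scene2.png',cv2.resize(im[120:300,160:370,::-1],None,fx=3,fy=3))
E
```

```text
3.45 [ 0.55223206 -0.03527533  0.20497315] [-3.12699671e+00 -2.99966530e-01  2.01057043e-04] [-3.00299551e-01 -3.82168696e-02 -4.83503647e-02  1.56087399e+00
  1.73251623e-04  2.65002236e+00] 0.04692409205885864 [-0.58637206  0.11730314 -0.04464299]
key? [393. 141.] 1672 [ 0.6016 -0.1571  0.0636] [0.057 0.057 0.003] [ 25.3 129.  141.3]
key? [228. 169.] 388 [ 0.5464 -0.0081  0.0671] [0.021 0.021 0.006] [ -0.6 -27.8 137.8]
key? [290. 169.] 396 [ 0.5576 -0.0666  0.0671] [0.021 0.021 0.006] [ -0.6  31.8 137.9]
finger? [257. 337.] 32758 [[-10.0, -58.3, -111.7], [11.1, 0.9, -89.5], [17.5, 60.2, -35.7]]
```

View pics/wrist1.png

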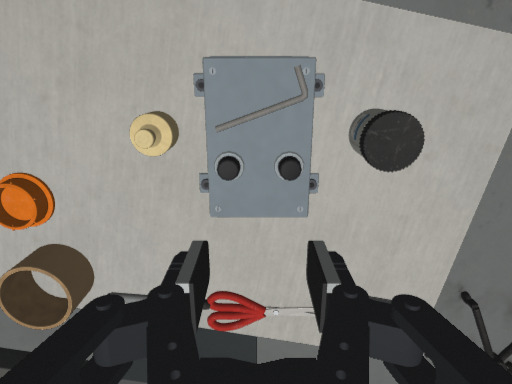

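The wrist view shows both keys at (228,169) and (290,169). The fingertips are at about (200,245) and (316,245). Checking the fingertip geometry in the tool frame.

```bash
python3 - <<'E'
from h import *
W=np.load('W.npy');s=env.read_state();R=Ro.from_rotvec(s['tool_rot']).as_matrix()
T=((W-s['tcp_pos'])@R*1000).round(0)
for r in (243,248,256,270): print(r,[(c,T[r,c].astype(int).tolist()) for c in list(range(180,212,4))+list(range(306,338,4))])
m=(T[...,2]<60)&(T[...,2]>-30);print(m.sum(), [np.percentile(T[m&sel],[1,50,99],axis=0).tolist() for sel in (T[...,1]<0,T[...,1]>0) if (m&sel).any()])
E
```

```text
243 [(180, [-113, -98, 205]), (184, [-113, -93, 206]), (188, [-113, -88, 206]), (192, [12, -30, -34]), (196, [12, -28, -35]), (200, [12, -26, -35]), (204, [12, -25, -34]), (208, [-112, -63, 204]), (306, [-113, 60, 204]), (310, [12, 23, -35]), (314, [12, 25, -35]), (318, [12, 27, -35]), (322, [12, 29, -34]), (326, [-113, 86, 205]), (330, [-113, 91, 205]), (334, [-114, 96, 206])]
248 [(180, [-120, -99, 205]), (184, [-121, -94, 206]), (188, [-119, -88, 204]), (192, [12, -29, -39]), (196, [12, -27, -40]), (200, [12, -26, -39]), (204, [12, -24, -40]), (208, [6, -24, -29]), (306, [-121, 61, 206]), (310, [10, 23, -36]), (314, [12, 24, -40]), (318, [12, 26, -39]), (322, [11, 28, -38]), (326, [12, 29, -39]), (330, [-120, 91, 206]), (334, [-121, 96, 206])]
256 [(180, [8, -35, -39]), (184, [8, -33, -39]), (188, [12, -30, -46]), (192, [12, -28, -46]), (196, [12, -26, -46]), (200, [12, -24, -46]), (204, [8, -24, -39]), (208, [2, -24, -30]), (306, [-132, 61, 205]), (310, [7, 23, -37]), (314, [12, 23, -47]), (318, [12, 25, -47]), (322, [12, 26, -46]), (326, [12, 28, -46]), (330, [8, 31, -40]), (334, [8, 33, -40])]
270 [(180, [12, -30, -57]), (184, [12, -29, -57]), (188, [12, -27, -57]), (192, [12, -26, -57]), (196, [11, -24, -56]), (200, [7, -24, -49]), (204, [2, -24, -42]), (208, [-3, -24, -33]), (306, [-6, 23, -28]), (310, [1, 23, -40]), (314, [6, 23, -48]), (318, [11, 23, -56]), (322, [12, 24, -57]), (326, [12, 26, -58]), (330, [12, 27, -57]), (334, [12, 29, -57])]
34 [[[-7.84, -24.0, -29.0], [2.0, -24.0, -29.0], [8.68, -24.0, -28.0]], [[-7.84, 23.0, -29.0], [2.0, 23.0, -29.0], [6.0, 23.0, -28.0]]]
```

View pics/scene2.png

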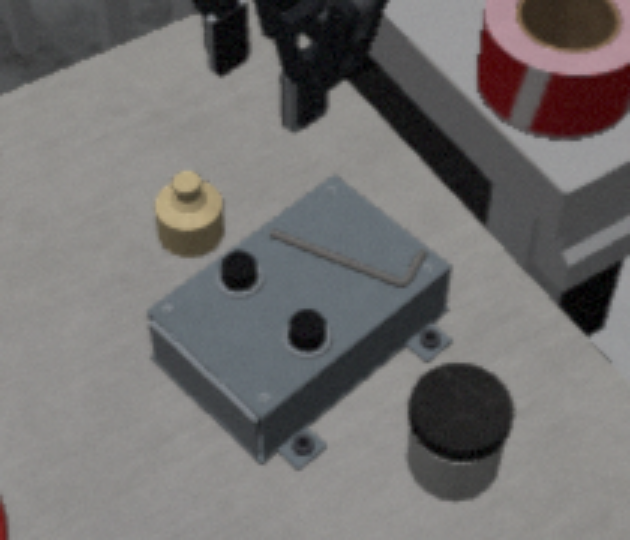

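```bash
python3 - <<'E'
from h import *
s=env.read_state();R=Ro.from_rotvec(s['tool_rot']).as_matrix()
for cam in ('scene','top','wrist'):
    im,d,M=look(cam);f=192/np.tan(np.radians(M['vfov'])/2)
    v,u=np.mgrid[:384,:512]
    P=np.stack([(u-M['cx'])/f*d,(v-M['cy'])/f*d,d],-1)
    W=(P-np.array(M['t']))@np.array(M['R']);T=(W-s['tcp_pos'])@R*1000
    for sel in (T[...,1]<0,T[...,1]>0):
        m=sel&(abs(T[...,1])<60)&(abs(T[...,0])<40)&(T[...,2]<60)&(T[...,2]>-70)&(d>0)
        if m.any():
            z=np.sort(T[m][:,2]);p=T[m];print(cam,m.sum(),z[-10:].round(1),np.percentile(p[p[:,2]>z[-1]-12],[2,98],axis=0).round(1).tolist())
    if cam=='wrist': print(f,M['cx'],-R.T@0+ (np.array([0,0,0])), ((-np.array(M['R']).T@np.array(M['t']))-s['tcp_pos'])@R, [d[r,c] for r,c in ((260,206),(260,208),(260,210))])
E
```

```text
scene 300 [-32.1 -31.8 -31.6 -31.4 -31.2 -30.9 -30.8 -30.7 -30.6 -30.2] [[-10.1, -28.8, -42.1], [12.0, -21.8, -30.6]]
scene 213 [-35.6 -35.3 -35.2 -34.4 -34.4 -33.8 -33.3 -31.7 -31.3 -30.3] [[-10.8, 24.8, -42.1], [7.2, 37.6, -31.2]]
wrist 2289 [-29.  -28.9 -28.9 -28.7 -28.6 -28.5 -28.5 -28.4 -28.2 -28.1] [[-9.5, -34.9, -40.0], [11.5, -22.5, -28.9]]
wrist 2295 [-29.2 -29.1 -28.8 -28.8 -28.7 -28.7 -28.4 -28.3 -28.2 -27.9] [[-10.2, 24.2, -39.9], [11.3, 36.5, -28.8]]Traceback (most recent call last):
  File "<stdin>", line 12, in <module>
ValueError: matmul: Input operand 1 does not have enough dimensions (has 0, gufunc core with signature (n?,k),(k,m?)->(n?,m?) requires 1)
```

Both cameras put the fingertips about 28 mm behind the reported TCP, which is more than the text suggests. I'll descend partway, correct laterally, and re-measure before contact.

Emit:
servo_tool --pt "-1.5 1.3 20 0 0 0 0.56" --pt "0 0 25 0 0 0 0.56" --pt "0 0 25 0 0 0 0.56" --pt "0 0 25 0 0 0 0.56" --pt "0 0 15 0 0 0 0.56" --pt "0 0 5 0 0 0 0.56" --pt "0 0 0 0 0 0 0.56" --pt "0 0 0 0 0 0 0.56"

```text
t: 4.7
tcp_pos: [0.551, -0.0388, 0.0912]
tool_rot: [3.127, 0.296, 0.002]
wrist_force: [0.6, 0.6, -0.8]
finger_gap: 0.0482
```

```bash
cat >> h.py <<'E'
def tips(cam='wrist',name=None,zlo=-70,zhi=20):
    s=env.read_state();R=Ro.from_rotvec(s['tool_rot']).as_matrix()
    im,d,M=look(cam);f=192/np.tan(np.radians(M['vfov'])/2)
    if name: cv2.imwrite(f'pics/{name}.png',im[:,:,::-1])
    v,u=np.mgrid[:384,:512]
    P=np.stack([(u-M['cx'])/f*d,(v-M['cy'])/f*d,d],-1)
    W=(P-np.array(M['t']))@np.array(M['R']);T=(W-s['tcp_pos'])@R*1000
    print(cam,s['t'],s['tcp_pos'].round(4),s['tool_rot'].round(3),s['wrist_force'].round(1),s['finger_gap'].round(4))
    for sel in (T[...,1]<0,T[...,1]>0):
        m=sel&(abs(T[...,1])<50)&(abs(T[...,0])<18)&(W[...,2]>.078)&(T[...,2]>zlo)&(T[...,2]<zhi)&(d>0)
        if m.sum()>20:
            p=T[m];z=np.percentile(p[:,2],99.5);q=p[p[:,2]>z-12];print(' tip z',z.round(1),np.percentile(q,[2,98],axis=0).round(1).tolist())
    k=((abs(W[...,2]-.066)<.006)&(d>0)&(abs(T[...,0])<25)&(abs(T[...,1])<50)).astype(np.uint8)
    n,l,st,ce=cv2.connectedComponentsWithStats(k)
    for i in range(1,n):
        if st[i,4]>30: print(' key',ce[i].round(),st[i,4],W[l==i].mean(0).round(4),np.median(T[l==i],0).round(1),np.ptp(T[l==i],0).round(1))
    return im,d,M,W,T
E
python3 - <<'E'
from h import *
tips('wrist','wrist2'); im=tips('scene')[0]; cv2.imwrite('pics/scene3.png',cv2.resize(im[150:290,170:330,::-1],None,fx=4,fy=4))
E
```

```text
Traceback (most recent call last):
  File "h.py", line 20, in tips
    print(cam,s['t'],s['tcp_pos'].round(4),s['tool_rot'].round(3),s['wrist_force'].round(1),s['finger_gap'].round(4))
                                                                                            ^^^^^^^^^^^^^^^^^^^^^
AttributeError: 'float' object has no attribute 'round'
```

```bash
sed -i "s/s\['finger_gap'\].round(4)/round(s['finger_gap'],4)/" h.py
python3 - <<'E'
from h import *
tips('wrist','wrist2'); im=tips('scene')[0]; cv2.imwrite('pics/scene3.png',cv2.resize(im[150:290,170:330,::-1],None,fx=4,fy=4))
E
```

```text
wrist 4.75 [ 0.551  -0.0388  0.0912] [3.127e+00 2.960e-01 2.000e-03] [-0.3 -0.1  2.3] 0.0478
 tip z -29.2 [[-9.7, -36.4, -41.0], [11.7, -23.7, -28.8]]
 tip z -29.1 [[-9.8, 23.8, -40.9], [11.7, 36.5, -28.8]]
 key [207. 211.] 934 [ 0.5477 -0.0072  0.0666] [  2.9 -31.7  24.1] [21.6 21.5  9.2]
 key [301. 211.] 932 [ 0.5588 -0.0651  0.0666] [ 2.9 27.3 24.2] [21.5 21.3  8.8]
scene 4.8 [ 0.5509 -0.0387  0.091 ] [3.127e+00 2.960e-01 2.000e-03] [ 0.  -0.7  0.3] 0.0477
 tip z -29.1 [[-10.0, -28.3, -40.7], [11.3, -22.8, -29.1]]
 tip z -31.1 [[-10.2, 23.8, -42.7], [7.0, 38.0, -31.1]]
 key [239. 209.] 116 [ 0.5456 -0.01    0.068 ] [  0.2 -28.9  22.3] [21.4 22.4 10.8]
 key [262. 229.] 130 [ 0.5568 -0.0684  0.0677] [-0.2 30.7 22.5] [20.5 21.8 11.4]
```

View pics/scene3.png

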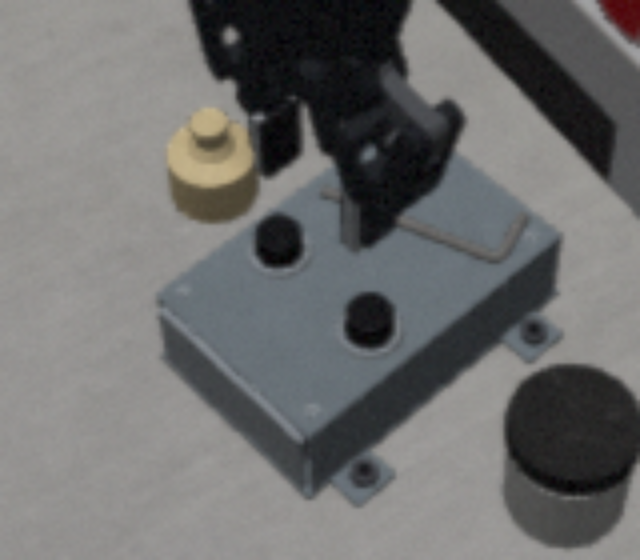

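Tips are centred within 2 mm, about 53 mm above the caps. Descending to just above them.

Emit:
servo_tool --pt "1 -1.5 10 0 0 0 0.56" --pt "0 0 15 0 0 0 0.56" --pt "0 0 12 0 0 0 0.56" --pt "0 0 6 0 0 0 0.56" --pt "0 0 3 0 0 0 0.56" --pt "0 0 0 0 0 0 0.56" --pt "0 0 0 0 0 0 0.56"

```text
t: 5.72
tcp_pos: [0.5514, -0.037, 0.0446]
tool_rot: [3.127, 0.296, 0.001]
wrist_force: [-0.5, 0.1, -0.1]
finger_gap: 0.0476
```

```bash
python3 - <<'E'
from h import *
tips('wrist','wrist3'); im=tips('scene')[0]; cv2.imwrite('pics/scene4.png',cv2.resize(im[170:270,200:300,::-1],None,fx=6,fy=6))
E
```

```text
wrist 5.725 [ 0.5514 -0.037   0.0446] [3.127e+00 2.960e-01 1.000e-03] [-0.5  0.1 -0.1] 0.0476
 tip z -33.7 [[-9.4, -36.8, -45.6], [11.9, -23.6, -33.8]]
 tip z -33.8 [[-9.5, 23.9, -45.4], [11.8, 36.9, -33.8]]
 key [313. 241.] 872 [ 0.5618 -0.0631  0.0661] [  6.6  25.8 -22.2] [19.9 21.8  9.1]
 key [199. 241.] 846 [ 0.5515 -0.0077  0.066 ] [  6.7 -27.9 -22.1] [19.1 21.8  9. ]
scene 5.775 [ 0.5514 -0.037   0.0447] [3.127e+00 2.960e-01 1.000e-03] [-1.   0.2  0.3] 0.0478
 tip z -34.5 [[-10.0, -28.9, -46.1], [10.9, -22.0, -34.5]]
 tip z -34.5 [[-10.8, 26.2, -46.2], [6.7, 38.0, -34.8]]
 key [240. 211.] 76 [ 0.5447 -0.013   0.0668] [ -3.  -23.9 -23.1] [20.8 22.1 11.2]
 key [263. 230.] 96 [ 0.5564 -0.0708  0.0672] [ -2.5  34.4 -23.5] [21.4 17.5 10.3]
```

View pics/wrist3.png

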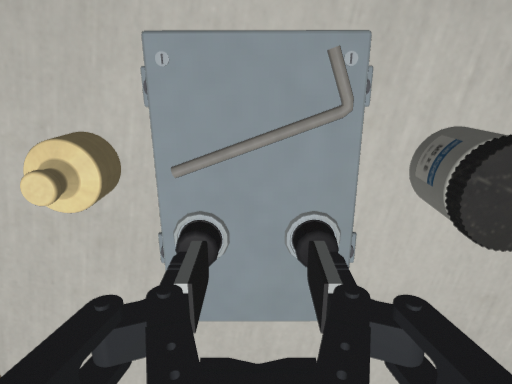

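View pics/scene4.png

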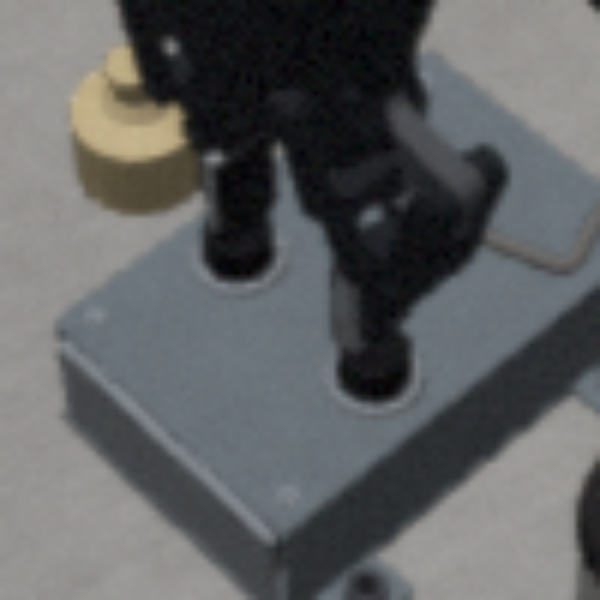

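The tips hover about 6 mm above both caps, and the caps and rings look centred beneath them: wrist (199,241) and (313,241). Pressing slowly.

Emit:
servo_tool --pt "0 0 2 0 0 0 0.56" --pt "0 0 2 0 0 0 0.56" --pt "0 0 1 0 0 0 0.56" --pt "0 0 1 0 0 0 0.56" --pt "0 0 1 0 0 0 0.56" --pt "0 0 1 0 0 0 0.56" --pt "0 0 1 0 0 0 0.56" --pt "0 0 1 0 0 0 0.56" --pt "0 0 0 0 0 0 0.56"

```text
t: 6.95
tcp_pos: [0.551, -0.0369, 0.0347]
tool_rot: [3.127, 0.296, -0.0]
wrist_force: [-4.8, 0.3, 7.2]
finger_gap: 0.0479
```

Emit:
servo_tool --pt "0 0 1 0 0 0 0.56" --pt "0 0 1 0 0 0 0.56" --pt "0 0 0 0 0 0 0.56"

```text
t: 7.32
tcp_pos: [0.551, -0.0369, 0.0328]
tool_rot: [3.127, 0.296, -0.0]
wrist_force: [-3.7, 1.7, 7.9]
finger_gap: 0.048
```

```bash
python3 - <<'E'
from h import *
for i in range(3): s=env.read_state();im,d,M=look('scene');print(s['t'],s['tcp_pos'].round(4),s['wrist_force'].round(1))
cv2.imwrite('pics/scene5.png',cv2.resize(im[170:290,190:310,::-1],None,fx=5,fy=5))
E
```

```text
7.325 [ 0.551  -0.0369  0.0328] [-3.7  1.7  7.9]
7.375 [ 0.551  -0.0369  0.0329] [-4.7  0.2  7.5]
7.425 [ 0.551  -0.0369  0.0329] [-4.8  1.6  8.2]
```

View pics/scene5.png

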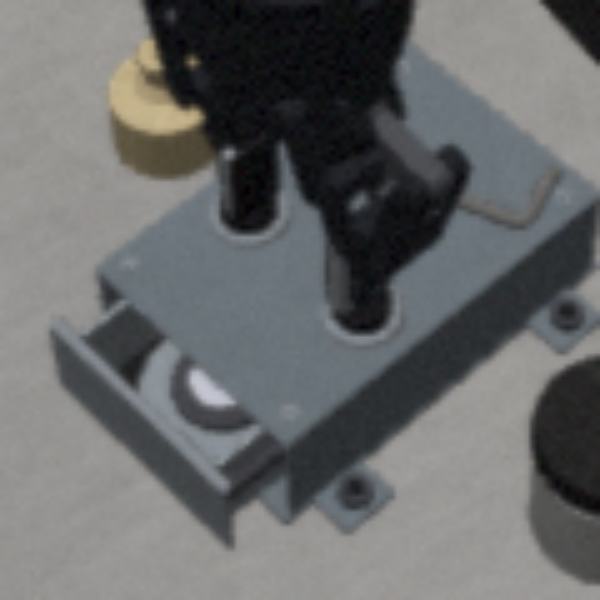

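Both keys are down and the drawer is sliding out; the lip runs from about (60,330) to (230,485) in the crop. I'll keep holding until it stops.

Emit:
servo_tool --pt "0 0 0 0 0 0 0.56" --pt "0 0 0 0 0 0 0.56" --pt "0 0 0 0 0 0 0.56" --pt "0 0 0 0 0 0 0.56" --pt "0 0 0 0 0 0 0.56" --pt "0 0 0 0 0 0 0.56" --pt "0 0 0 0 0 0 0.56" --pt "0 0 0 0 0 0 0.56" --pt "0 0 0 0 0 0 0.56" --pt "0 0 0 0 0 0 0.56" --pt "0 0 0 0 0 0 0.56" --pt "0 0 0 0 0 0 0.56" --pt "0 0 0 0 0 0 0.56" --pt "0 0 0 0 0 0 0.56" --pt "0 0 0 0 0 0 0.56" --pt "0 0 0 0 0 0 0.56" --pt "0 0 0 0 0 0 0.56" --pt "0 0 0 0 0 0 0.56" --pt "0 0 0 0 0 0 0.56" --pt "0 0 0 0 0 0 0.56"

```text
t: 9.98
tcp_pos: [0.551, -0.0369, 0.0329]
tool_rot: [3.127, 0.296, -0.0]
wrist_force: [-4.1, 0.8, 8.3]
finger_gap: 0.0479
```

Emit:
servo_tool --pt "0 0 0 0 0 0 0.56" --pt "0 0 0 0 0 0 0.56" --pt "0 0 0 0 0 0 0.56" --pt "0 0 0 0 0 0 0.56" --pt "0 0 0 0 0 0 0.56" --pt "0 0 0 0 0 0 0.56" --pt "0 0 0 0 0 0 0.56" --pt "0 0 0 0 0 0 0.56" --pt "0 0 0 0 0 0 0.56" --pt "0 0 0 0 0 0 0.56" --pt "0 0 0 0 0 0 0.56" --pt "0 0 0 0 0 0 0.56" --pt "0 0 0 0 0 0 0.56" --pt "0 0 0 0 0 0 0.56" --pt "0 0 0 0 0 0 0.56" --pt "0 0 0 0 0 0 0.56"

```text
t: 11.98
tcp_pos: [0.551, -0.0369, 0.0329]
tool_rot: [3.127, 0.296, -0.0]
wrist_force: [-4.0, 1.3, 7.4]
finger_gap: 0.0478
```

```bash
cat >> h.py <<'E'
X=np.array([np.cos(np.radians(10.83)),np.sin(np.radians(10.83))]);Y=np.array([-X[1],X[0]]);C=np.array([.574,-.0325])
def lip(cam):
    im,d,M=look(cam);f=192/np.tan(np.radians(M['vfov'])/2)
    v,u=np.mgrid[:384,:512]
    P=np.stack([(u-M['cx'])/f*d,(v-M['cy'])/f*d,d],-1)
    W=(P-np.array(M['t']))@np.array(M['R'])
    S=np.stack([(W[...,:2]-C)@X,(W[...,:2]-C)@Y,W[...,2]],-1)*1000
    m=(d>0)&(S[...,0]<-90)&(S[...,0]>-190)&(abs(S[...,1])<50)&(abs(S[...,2]-47)<4)
    p=S[m];print(cam,'lip px',m.sum(),'x 2/50/98',np.percentile(p[:,0],[2,50,98]).round(1),'y',np.percentile(p[:,1],[2,98]).round(1),'z',np.percentile(p[:,2],[50,95]).round(1))
    for n in ('drawer_lip',):
        for q in env.find_in(n,cam)[:2]: r,c=map(int,q['location']);print('  net',n,round(q['score'],2),r,c,S[r,c].round(1))
    return im,S
E
python3 - <<'E'
from h import *
s=env.read_state();print(s['t'],s['tcp_pos'].round(4),s['wrist_force'].round(1))
lip('top');lip('scene')
E
```

```text
11.975 [ 0.551  -0.0369  0.0329] [-4.   1.3  7.4]Traceback (most recent call last):
  File "<stdin>", line 3, in <module>
  File "h.py", line 38, in lip
    p=S[m];print(cam,'lip px',m.sum(),'x 2/50/98',np.percentile(p[:,0],[2,50,98]).round(1),'y',np.percentile(p[:,1],[2,98]).round(1),'z',np.percentile(p[:,2],[50,95]).round(1))
                                                  ~~~~~~~~~~~~~^^^^^^^^^^^^^^^^^^
    return _quantile_unchecked(
        a, q, axis, out, overwrite_input, method, keepdims, weights)
    return _ureduce(a,
                    func=_quantile_ureduce_func,
    ...<5 lines>...
                    overwrite_input=overwrite_input,
                    method=method)
    r = func(a, **kwargs)
    result = _quantile(arr,
                       quantiles=q,
    ...<2 lines>...
                       out=out,
                       weights=wgt)
    slices_having_nans = np.isnan(arr[-1, ...])
                                  ~~~^^^^^^^^^
IndexError: index -1 is out of bounds for axis 0 with size 0
```

Top is occluded by the arm, so I'll use the scene and wrist cameras.

```bash
python3 - <<'E'
from h import *
im,S=lip('scene'); cv2.imwrite('pics/scene6.png',cv2.resize(im[170:290,190:310,::-1],None,fx=5,fy=5))
m=(S[...,0]<-84)&(S[...,0]>-190)&(abs(S[...,1])<50)&(S[...,2]>20)
h=np.histogram2d(S[m][:,0],S[m][:,2],bins=[range(-150,-80,5),range(20,60,5)])[0].astype(int);print(h)
E
```

```text
scene lip px 264 x 2/50/98 [-134.3 -131.1  -92.6] y [-46.   43.5] z [46.5 49.3]
  net drawer_lip 0.89 260 217 [-105.8   -3.2   23.4]
[[  0   0   0   0   0   0   0]
 [  0   0   0   0   0   0   0]
 [  0   0   0   0   0   0   0]
 [ 48  36  46  44  45 129   4]
 [  0   1   1   1   5  23   0]
 [  2   7  12   9  13   5   0]
 [  3   4  14   8  11   5   0]
 [ 11  10  13   7  10   6   0]
 [ 22   6  13   7  10   5   0]
 [ 46   4  13   6  14   5   0]
 [ 48  13  11   9  10   6   0]
 [ 37   5  13   7  11   3   0]
 [ 42   6  14   5  10   7   0]]
```

View pics/scene6.png

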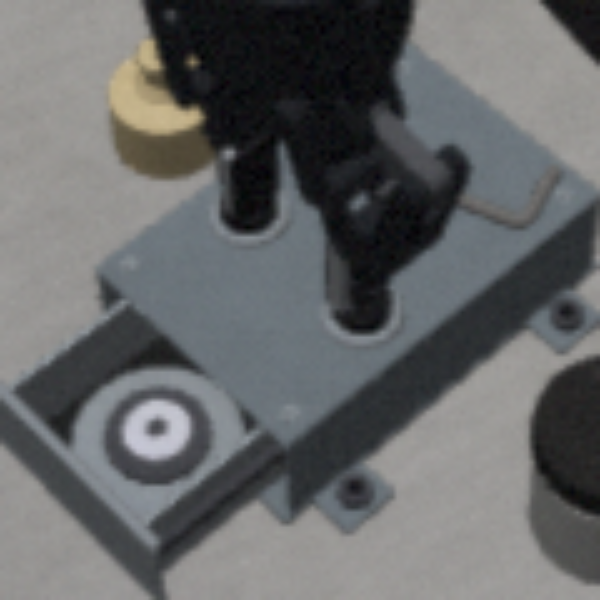

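The drawer has stopped at about 54 mm (front face at x ≈ -134 in the safe frame, lip inner edge ≈ -129.5), well past 34 mm. Releasing the keys straight up, then moving over the gap with the fingers nearly shut.

Emit:
servo_tool --pt "0 0 -3 0 0 0 0.56" --pt "0 0 -5 0 0 0 0.56" --pt "0 0 -8 0 0 0 0.56" --pt "0 0 -12 0 0 0 0.56" --pt "0 0 -7 0 0 0 0.5" --pt "0 0 0 0 0 0 0.3" --pt "-12 0 0 0 0 0 0.2" --pt "-18 0 0 0 0 0 0.2" --pt "-20 0 0 0 0 0 0.2" --pt "-18 0 0 0 0 0 0.2" --pt "-12 0 0 0 0 0 0.2" --pt "-7.5 0 0 0 0 0 0.2" --pt "0 0 0 0 0 0 0.2" --pt "0 0 0 0 0 0 0.2"

```text
t: 13.88
tcp_pos: [0.4653, -0.0533, 0.0672]
tool_rot: [3.128, 0.296, 0.0]
wrist_force: [0.2, -0.5, 0.4]
finger_gap: 0.0169
```

```bash
python3 - <<'E'
from h import *
tips('wrist');im=tips('scene')[0]; cv2.imwrite('pics/scene7.png',cv2.resize(im[150:290,170:310,::-1],None,fx=4,fy=4))
s=env.read_state();p=(s['tcp_pos'][:2]-C);print('tcp safe',p@X,p@Y)
for c in('scene','wrist'):
    im,S=lip(c)
    k=((abs(S[...,2]-68)<5)&(abs(S[...,0]+22)<25)&(abs(S[...,1])<50)).astype(np.uint8);n,l,st,ce=cv2.connectedComponentsWithStats(k)
    print([(st[i,4],np.median(S[l==i],0).round(1)) for i in range(1,n) if st[i,4]>30])
E
```

```text
wrist 13.875 [ 0.4653 -0.0533  0.0672] [3.128 0.296 0.   ] [ 0.2 -0.5  0.4] 0.0169
 tip z -26.7 [[-9.3, -21.3, -38.5], [11.9, -8.4, -26.4]]
 tip z -27.2 [[-9.0, 8.6, -39.1], [11.9, 21.6, -26.7]]
scene 13.925 [ 0.4654 -0.0533  0.0672] [3.128 0.296 0.   ] [-0.5 -0.2 -0.1] 0.0171
 tip z -28.9 [[-10.3, -13.0, -40.8], [-0.0, -7.3, -29.0]]
 tip z -26.8 [[-10.4, 9.6, -38.6], [7.1, 21.5, -26.7]]
tcp safe -0.11060945105746724 -6.870058059387654e-06
scene lip px 238 x 2/50/98 [-134.8 -131.6  -93.8] y [-46.1  43.6] z [46.7 49. ]
  net drawer_lip 0.93 260 219 [-103.6   -6.1   24.4]
[(np.int32(105), array([-23.6,  28. ,  68.9])), (np.int32(119), array([-23.1, -32.1,  68.9]))]
wrist lip px 1223 x 2/50/98 [-134.1 -130.7  -92. ] y [-44.7  45.3] z [44.9 46.9]
  net drawer_lip 0.21 63 195 [-21.7  29.8  66.4]
[(np.int32(1673), array([-22.5,  29.7,  67.2])), (np.int32(1680), array([-22.3, -29.4,  67.2]))]
```

View pics/scene7.png

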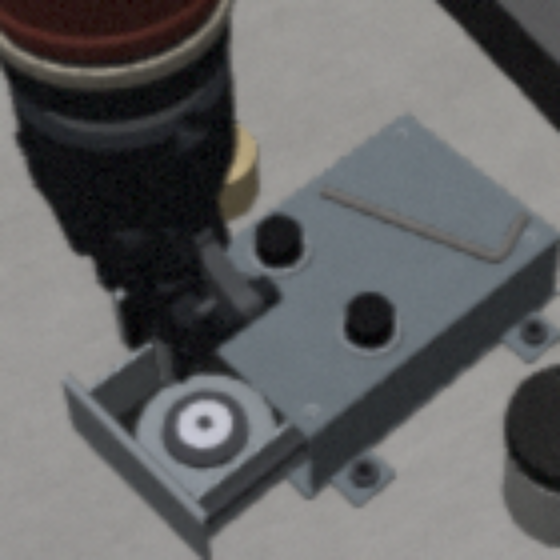

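Both keys are back up (68–69 mm) and the drawer is unmoved. The fingers are over the gap at x ≈ -120 to -99, with the lip at -129 and the deck edge at -80. Lowering behind the lip.

Emit:
servo_tool --pt "0 0 10 0 0 0 0.2" --pt "0 0 14 0 0 0 0.2" --pt "0 0 12 0 0 0 0.2" --pt "0 0 8 0 0 0 0.2" --pt "0 0 5 0 0 0 0.2" --pt "0 0 4 0 0 0 0.2" --pt "0 0 3 0 0 0 0.2" --pt "0 0 2 0 0 0 0.2" --pt "0 0 0 0 0 0 0.2" --pt "0 0 0 0 0 0 0.2"

```text
t: 15.42
tcp_pos: [0.4652, -0.0534, 0.0094]
tool_rot: [3.127, 0.296, 0.0]
wrist_force: [0.8, 0.1, 0.3]
finger_gap: 0.0172
```

```bash
python3 - <<'E'
from h import *
s=env.read_state();p=(s['tcp_pos'][:2]-C);print('tcp safe',p@X,p@Y,s['tcp_pos'],s['wrist_force'].round(1))
im,S=lip('scene'); cv2.imwrite('pics/scene8.png',cv2.resize(im[170:290,170:310,::-1],None,fx=5,fy=5))
lip('wrist')
E
```

```text
tcp safe -0.11074127313064674 -5.4805856893290416e-05 [ 0.46524144 -0.05336163  0.00935558] [0.8 0.1 0.3]
scene lip px 256 x 2/50/98 [-134.8 -131.4  -93.5] y [-45.7  42.7] z [46.6 49.6]
wrist lip px 1815 x 2/50/98 [-134.1 -107.   -91.5] y [-37.4  37.7] z [44.4 49.9]
  net drawer_lip 0.67 241 257 [-1.12e+02  1.00e-01  1.74e+01]
  net drawer_lip 0.33 54 348 [-22.  -28.4  67. ]
```

View pics/scene8.png

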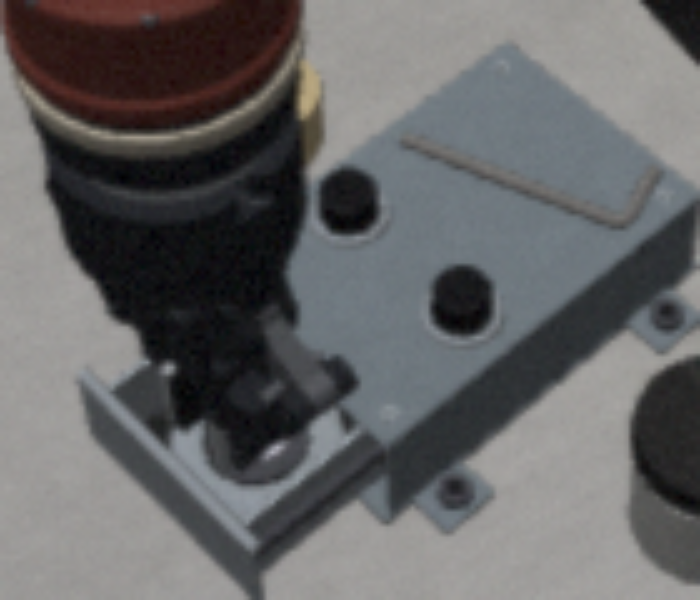

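The fingers are in the drawer behind the lip, with no contact force. Drawing gently at about 30 mm/s.

Emit:
servo_tool --pt "-3 0 0 0 0 0 0.2" --pt "-3 0 0 0 0 0 0.2" --pt "-2 0 0 0 0 0 0.2" --pt "-2 0 0 0 0 0 0.2" --pt "-3 0 0 0 0 0 0.2" --pt "-4 0 0 0 0 0 0.2" --pt "-4 0 0 0 0 0 0.2" --pt "-4 0 0 0 0 0 0.2"

```text
t: 16.62
tcp_pos: [0.4405, -0.0581, 0.0093]
tool_rot: [3.127, 0.296, 0.001]
wrist_force: [2.5, 0.7, -1.2]
finger_gap: 0.0169
```

Emit:
servo_tool --pt "-4 0 0 0 0 0 0.2" --pt "-4 0 0 0 0 0 0.2" --pt "-4 0 0 0 0 0 0.2" --pt "-2 0 0 0 0 0 0.2" --pt "-2 0 0 0 0 0 0.2" --pt "0 0 0 0 0 0 0.2" --pt "0 0 0 0 0 0 0.2"

```text
t: 17.5
tcp_pos: [0.4245, -0.061, 0.0091]
tool_rot: [3.128, 0.296, -0.001]
wrist_force: [0.1, 0.3, 0.5]
finger_gap: 0.017
```

```bash
python3 - <<'E'
from h import *
s=env.read_state();p=(s['tcp_pos'][:2]-C);print('tcp safe',p@X,p@Y,s['tcp_pos'],s['wrist_force'].round(1))
im,S=lip('scene'); lip('wrist')
E
```

```text
tcp safe -0.152150999865552 9.118829347673525e-05 [ 0.42454183 -0.06099894  0.00909208] [0.1 0.3 0.5]
scene lip px 305 x 2/50/98 [-167.2 -163.1  -92.4] y [-46.1  42.1] z [46.5 49.6]
  net drawer_lip 0.79 268 218 [-111.9  -12.1   14.2]
wrist lip px 3318 x 2/50/98 [-166.1 -144.3  -92.5] y [-40.5  40.6] z [44.2 49.1]
  net drawer_lip 0.76 187 256 [-121.5    0.8   20.8]
```

The drawer is at about 86 mm. Backing off the lip and lifting straight out.

Emit:
servo_tool --pt "3 0 0 0 0 0 0.2" --pt "3 0 0 0 0 0 0.2" --pt "0 0 0 0 0 0 0.2" --pt "0 0 -8 0 0 0 0.2" --pt "0 0 -15 0 0 0 0.2" --pt "0 0 -20 0 0 0 0.2" --pt "0 0 -20 0 0 0 0.2" --pt "0 0 -20 0 0 0 0.2" --pt "0 0 -10 0 0 0 0.2" --pt "0 0 0 0 0 0 0.2" --pt "0 0 0 0 0 0 0.2"

```text
t: 19.08
tcp_pos: [0.4304, -0.0597, 0.1016]
tool_rot: [-3.127, -0.296, 0.001]
wrist_force: [-0.2, 0.9, -0.7]
finger_gap: 0.0174
```

```bash
python3 - <<'E'
from h import *
s=env.read_state();print(s['t'],s['tcp_pos'],s['wrist_force'].round(1))
im,S=lip('scene'); cv2.imwrite('pics/scene9.png',cv2.resize(im[120:300,150:360,::-1],None,fx=3,fy=3))
for n in ('hex_key','brass_weight','screw_jar'): q=env.find_in(n,'scene')[0];r,c=q['location'];print(n,round(q['score'],2),round(r),round(c))
k=((abs(S[...,2]-68)<5)&(abs(S[...,0]+22)<25)&(abs(S[...,1])<50)).astype(np.uint8);n,l,st,ce=cv2.connectedComponentsWithStats(k)
print([(st[i,4],np.median(S[l==i],0).round(1)) for i in range(1,n) if st[i,4]>30])
E
```

```text
19.075 [ 0.43040688 -0.0597213   0.10158065] [-0.2  0.9 -0.7]
scene lip px 321 x 2/50/98 [-167.1 -162.5  -92.3] y [-45.4  41.8] z [46.  49.3]
  net drawer_lip 0.59 264 211 [-118.1   -1.2   21.6]
hex_key 0.73 208 277
brass_weight 0.75 192 225
screw_jar 0.75 264 316
[(np.int32(109), array([-23.2,  28.1,  69. ])), (np.int32(118), array([-23.2, -31.9,  68.7]))]
```

View pics/scene9.png

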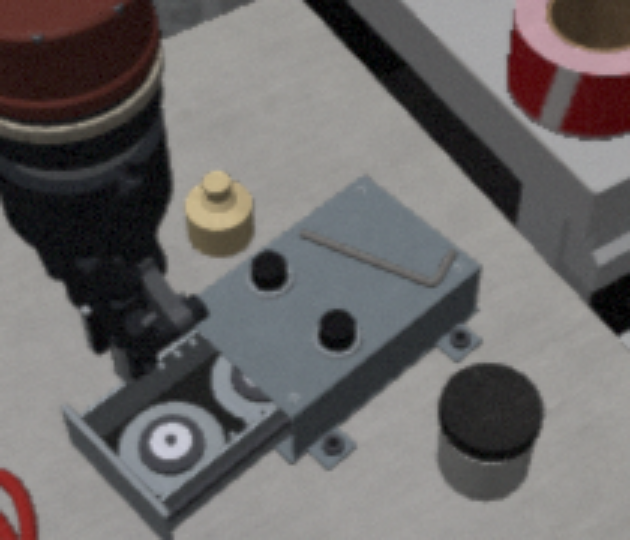

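The drawer is open at about 86 mm, both keys are up, the bystanders are in place and the gripper is clear. Handing in.

```bash
python3 -c "
from cell import env
print(env.close_job())"
```

```text
the job is handed in; nothing more can be done
None
```

The knife drawer is open and the job is handed in at about 19 s. I pressed both keys together and held them until the drawer stopped at about 54 mm. Then I let the keys up, lowered the fingertips behind the lip and drew the drawer out.

**Last checks:**
- **Drawer:** the scene camera puts it about 86–87 mm out. Open is 72 mm or more and the stop is at 90 mm.
- **Keys:** both are fully up, with their tops at about 69 mm.
- **Bystanders:** the hex key, brass weight and screw jar are within about 2 px of where the camera first found them.
- **Gripper:** it is raised clear and the wrist force is about zero. While pressing, the upward force was about 8 N and the sideways force about 4–5 N; while pulling, about 2.5 N.

**Disagreements:**
- The wrist and scene cameras put the fingertips about 27–29 mm behind the reported TCP. That is more than the tool description implies, so I used the camera values.
- The network's "drawer_lip" hits landed on the drawer floor or a key, so I took the lip from the depth images instead.

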